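# Set the slide rest one hole further out and hold its lock home

### The arm

A 7-joint arm with a two-finger parallel gripper is mounted at the origin on the work surface. World frame = base frame: x ahead of the robot, y to its left, z up, the work surface at z = 0. Lengths are in m, angles in rad, forces in N, time in s.
With the tool pointing down it reaches from about 0.4 to 0.9 m from the base axis. Payload 5.5 kg.
Tool frame: the origin (TCP) lies at the very end of the fingers, on their centre line; the grasp point (between the pads) lies 19 mm behind it; x points along the fingers, y is the direction in which the jaws open and shut, and the axes are right-handed (so a half turn about x gives the same grasp; the last joint's range is limited). The gripper opens to 85 mm and grips with 20 to 120 N. Pads are 22 mm wide; open, the fingers measure 114 mm over their backs; the gripper's body (76 mm by 85 mm) begins 54 mm behind the grasp point. The pads swing forward as they close: fully open they stand 13 mm farther back than shut.
Start: joints at [1.536, 0.501, -0.427, 1.55, 0.221, 1.138, -0.21], TCP at [0.191, -0.621, 0.199] pointing down, gripper open.
Joint ranges: [-2.88, 2.88], [-0.31, 2.03], [-1.54, 1.56], [0.2, 2.42], [-1.41, 4.55], [0.19, 2.02], [-2.57, 2.57]. Speed limits (rad/s): [2.57, 2.57, 3.14, 3.14, 3.14, 3.14, 3.14].

### API

Orientations are given as [roll, pitch, yaw] about the fixed x, y, z axes, in that order (R = Rz(yaw) Ry(pitch) Rx(roll)).
In Python, from bench import monitor, get_image, workorder, outline_of gives the robot as it stands.
- The arm moves only by the tool jog_arm, never from a script. Its argument "steps" is a list that holds one entry, the list of rows, each a list of 4 numbers: the shift along the world's x, y, z in units of 0.15 m (1.0 is 0.15 m), then the turn about the world's z in units of pi/2 rad (1.0 is pi/2 rad). A call has exactly 5 rows; each row is the pose to reach, as a shift and turn from the pose commanded when the call began; what a row does not reach only later rows make up. A row lasts 1/10 s, in which the tool goes at most 50 mm and 8.59 degrees, less where a joint would pass 70% of its speed; a pose out of reach is approached as far as the arm can. A call with a number of a shift or a turn outside -1 to 1 is refused whole. A call with a gripper value outside its range is refused whole. "fingers" is the opening, from 0 (shut) to 1 (fully open), set as the call begins (left out, the last holds). The fingers move at their own pace and stop on an object; "squeeze" is the grip in N (left out, the last holds). Time passes only in rows, so rows that repeat a pose let the fingers close, or fill a call up. It gives the time, the measured TCP pose, the force and the opening at its end, in the units of the state.
- monitor.observe(): the state, without advancing time (a new reading comes with each control period).
- get_image(name): name is "scene" or "top" or "wrist"; returns a dict with "frame" (480x640x3 uint8, red, green, blue), "fx", "fy", "cx", "cy" (pixels), "R" (3x3) and "t" (3): a world point X has camera coordinates R X + t. Camera axes: x right, y down, z forward; pixel columns grow to the right and rows downward; lengths in m; the calibration is good to about 2 mm. A picture is of the moment at which its call begins. There is no depth.
- workorder.close_job(): hands the job in, once; it reports no verdict.
Trained networks look in a picture, given as the dict that the camera call returned (one of the last four; its "shot" number tells which), for a name from the list of things; names that differ only in an ending like _2 or _b are one class to them, and where a whole thing is asked for, a point or a joint stands for the part that bears it (a point fixed in the world has none). Each returns a list of dicts, best first, with "p" (0 to 1); they miss things now and then, are a little off and sometimes report something else, mostly with a low value. They report only what shows in the picture. A call takes as long as a camera call.
- outline_of(picture, target): "region" (480x640 bool, what is visible of it) and "rect" ([centre column, centre row, width, height] in pixels, round what is visible of it).
The state is a dict: "time": time; "joints": joint angles; "joint_velocities": joint speeds; "joint_torque": joint torques, N m; "ee_pos": TCP position; "eef_rot": TCP orientation; "contact_force": force on the tool from outside, world axes, zero at the start; "torque": the same for the moment, N m; "opening": finger opening in m.
Only numpy, scipy, OpenCV 4.12 (cv2) and the standard library are available. Lean on these libraries where they do the work, as an engineer would, in place of code of your own. Each camera call takes 0.05 s, during which the arm holds its last target.

### The job

Stand the slim steel post upright in the round socket on the sliding sleeve of the work rest and let go of it. Then pull up the sleeve's spring-loaded lock knob, slide the sleeve towards its socket end to the very next hole without running past it, let the pin drop in, and press the knob down until it is fully home on its bushing. Finish while still holding the knob pressed home, with the post standing in its socket and the other things on the bench left where they were.

Things in the scene. Friction and masses are not known exactly. Their poses are not given: they have to be found in the camera images.
- rail: Work rest fixed to the bench: perforated square steel tube 360 mm long, 40 wide, top 40 mm above the bench, carrying sleeve and plunger. Origin: on the bench under its middle. y axis: along the tube, the way the sleeve must go (from knob towards socket); yawed up to 0.5 rad from the robot's left. z up. Lock holes 11 mm, 40 mm apart; the next shows in the sleeve's window between knob and socket.
- carriage (a joint): Position (m) along the rail's y axis of the sliding aluminium sleeve (160 mm long, 52 wide, top 46 mm above the bench). 0 = start hole, +0.040 = next hole; travel ends at +0.075 and -0.045. Takes about 2 N to slide once the pin is out of its hole; with the pin in a hole it has 1.5 mm of play either way.
- plunger (a joint): Height (m) of the lock plunger, knob and pin as one. 0 = spring rest: pin 8 mm deep in its hole, 5 mm gap between knob and bushing. Positive = pulled up (stop at +0.016); pin clear of the tube above +0.008, so lift about 0.012; let go between holes it rides at +0.008. Negative = pressed down; -0.005 = fully home on the bushing, a hard stop. Spring 0.7 N/mm both ways: it rises if not held down.
- knob (a point): Middle of the plunger's black round knob, 30 mm diameter, 28 mm tall, vertical; 89 mm above the bench at rest. Under it a bushing 22 mm in diameter, top 70 mm above the bench. On the sleeve, 100 mm along the tube from the socket. Moves with sleeve and plunger. Axes as the rail's.
- bore (a point): Centre of the floor of the round socket on the sleeve, 50 mm above the bench; the bore is 24 mm in diameter and 32 mm deep, its rim 82 mm above the bench, outside diameter 37 mm, vertical, open at the top. Moves with the sleeve. Axes as the rail's.
- post: The slim stop post: plain steel, round, 20 mm diameter, 85 mm tall, chamfered foot, about 0.2 kg, standing upright loose on the bench. Origin: centre of its underside, z up along the post. Fits the socket with 2 mm of room all round.
- stout_post: The wrong post: also plain steel and upright, but short and fat, 34 mm diameter, 55 mm tall; it does not fit the socket. Stands on the bench; it and the slim post may have changed places. Origin: centre of its underside.
- tape: Bystander: roll of tape lying flat, 96 mm outside diameter, 24 mm high. Origin: centre of its underside.
- hammer: Bystander: hammer lying on the bench near the far edge.
- screwdriver: Bystander: screwdriver lying on the bench in front of the bench grinder, on the robot's left.
- can: Bystander: small steel can, 66 mm diameter, 55 mm tall. Origin: centre of its underside.
- jar: Bystander: jar, 60 mm diameter, 75 mm tall. Origin: centre of its underside.
- offcut: Bystander: wooden offcut 140 x 45 x 30 mm, lying flat. Origin: centre of its underside.
- glue: Bystander: glue bottle, 56 mm diameter, 150 mm tall. Origin: centre of its underside.

How it is judged:
By the outcome, as a careful person would: the job done as asked, in the order asked, and still so for the second after the job is handed in, while the arm keeps its last pose, push and grip.
It also fails if it takes over 58 s, if anything falls off the work surface, if the arm or the gripper's body presses on something with over 40 N, if the wrist force passes 120 N, or if a joint passes its speed limit or range.

## Working session

There is one attempt and no reset: what is moved stays moved. The work goes in short steps, Python scripts to look and compute and a tool call to move; the robot and the scene stay as the last step left them, time stands still between calls to the robot, and variables do not carry over. Pictures are saved under pics/ and viewed, and the job is handed in when it is done.

Besides the shell and the picture viewer there is one more tool, called as a command line: name --argument value ..., lists and objects as JSON in quotes. jog_arm: Moves the arm, as the interface text tells. Shifts and turns lie within -1 to 1; 1 stands for 0.15 m of shift or pi/2 rad of turn. Its arguments: {"type":"object","properties":{"steps":{"type":"array"},"fingers":{"type":"number"},"squeeze":{"type":"number"}},"required":["steps"]}

```bash
ls; mkdir -p pics; cat > h.py <<'E'
import numpy as np,cv2
from bench import monitor,get_image,workorder,outline_of
def snap(n,f):
    p=get_image(n); cv2.imwrite('pics/'+f,cv2.cvtColor(p['frame'],cv2.COLOR_RGB2BGR)); return p
def proj(p,X):
    c=np.array(p['R'])@np.array(X)+np.array(p['t']); return np.array([p['fx']*c[0]/c[2]+p['cx'],p['fy']*c[1]/c[2]+p['cy']])
def onz(p,u,v,z):
    R=np.array(p['R']);t=np.array(p['t']); C=-R.T@t
    d=R.T@np.array([(u-p['cx'])/p['fx'],(v-p['cy'])/p['fy'],1]); return C+d*(z-C[2])/d[2]
E
python3 - <<'E'
from h import *
import pickle
s=monitor.observe(); print(s)
out={}
for n in ['top','scene']:
    p=snap(n,n+'0.png'); pickle.dump(p,open(n+'0.pkl','wb'))
    print(n,p['fx'],p['cx'],p['cy'],-np.array(p['R']).T@p['t'])
    for o in ['rail','knob','bore','post','stout_post','carriage','tape','can','jar','offcut','glue','hammer','screwdriver']:
        r=outline_of(p,o)
        print(o,[(round(float(q['p']),2),np.round(q['rect']).tolist()) for q in r[:2]])
E
```

```text
pics
{'time': 0.0, 'joints': array([ 1.53617044,  0.501873  , -0.4267794 ,  1.55143544,  0.22079854,
        1.13830081, -0.21029452]), 'joint_velocities': array([ 0.00031752, -0.00013048, -0.00120284,  0.00043527,  0.00119462,
       -0.00103636, -0.00058517]), 'joint_torque': array([ 3.31746123e-04, -5.69516122e+01, -5.81629425e+00, -2.80938131e+01,
        1.05769341e-02,  1.20427422e-02,  8.82165210e-06]), 'ee_pos': array([ 0.19047034, -0.62067963,  0.19784866]), 'eef_rot': array([-1.60648293,  1.56883527,  1.83298209]), 'contact_force': array([-0.91673506,  0.60557051,  0.28771457]), 'torque': array([-0.01577851,  0.02219218, -0.02334398]), 'opening': 0.0853638505461046}
top 518.1012189297126 321.2339839139099 238.57855801317007 [0.41120651 0.0065926  1.29837288]
rail [(0.92, [256.0, 254.0, 151.0, 75.0]), (0.31, [384.0, 169.0, 39.0, 37.0])]
knob [(0.58, [276.0, 243.0, 9.0, 14.0])]
bore [(0.78, [260.0, 250.0, 67.0, 36.0]), (0.23, [493.0, 298.0, 30.0, 22.0])]
post [(0.65, [420.0, 281.0, 13.0, 8.0])]
stout_post [(0.7, [409.0, 227.0, 19.0, 20.0])]
carriage [(0.94, [257.0, 252.0, 64.
[... 492 characters left out ...]
21 -0.57282627  0.89281529]
rail [(0.65, [346.0, 218.0, 88.0, 117.0])]
knob [(0.74, [344.0, 206.0, 12.0, 17.0])]
bore [(0.68, [352.0, 208.0, 42.0, 65.0])]
post [(0.63, [206.0, 303.0, 21.0, 32.0])]
stout_post [(0.63, [262.0, 335.0, 23.0, 26.0]), (0.47, [452.0, 157.0, 29.0, 60.0])]
carriage [(0.58, [348.0, 208.0, 41.0, 60.0])]
tape [(0.89, [349.0, 364.0, 53.0, 50.0])]
can [(0.81, [182.0, 261.0, 31.0, 32.0]), (0.41, [350.0, 364.0, 58.0, 54.0])]
jar [(0.93, [122.0, 361.0, 45.0, 44.0])]
offcut [(0.77, [172.0, 428.0, 72.0, 74.0])]
glue [(0.58, [453.0, 157.0, 28.0, 61.0])]
hammer [(0.6, [438.0, 277.0, 87.0, 84.0])]
screwdriver [(0.76, [393.0, 144.0, 66.0, 28.0]), (0.45, [342.0, 208.0, 13.0, 19.0])]
```

View pics/top0.png

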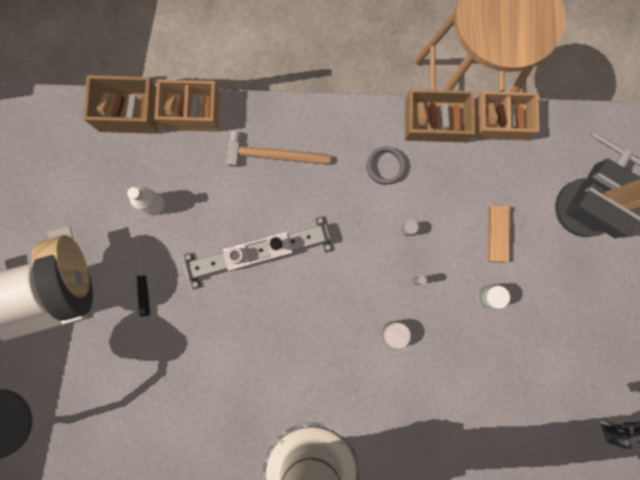

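View pics/scene0.png

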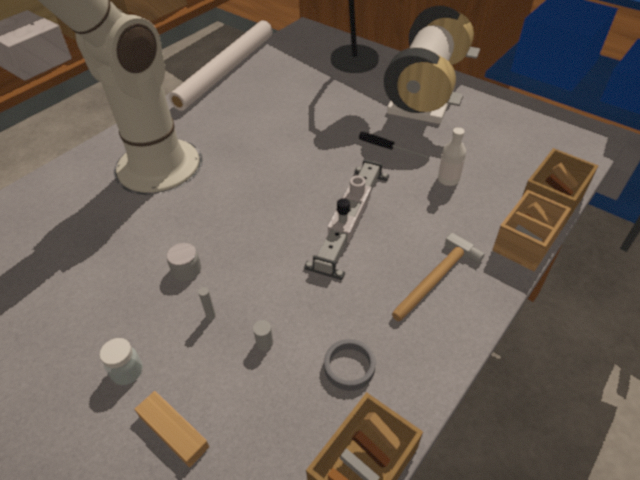

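```bash
python3 - <<'E'
import cv2
a=cv2.imread('pics/top0.png');b=cv2.imread('pics/scene0.png')
cv2.imwrite('pics/c1.png',cv2.resize(a[200:310,170:330],None,fx=5,fy=5,interpolation=2))
cv2.imwrite('pics/c2.png',cv2.resize(a[200:300,370:530],None,fx=5,fy=5,interpolation=2))
cv2.imwrite('pics/c3.png',cv2.resize(b[150:280,280:420],None,fx=4.5,fy=4.5,interpolation=2))
E
```

```text
(no output)
```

View pics/c1.png

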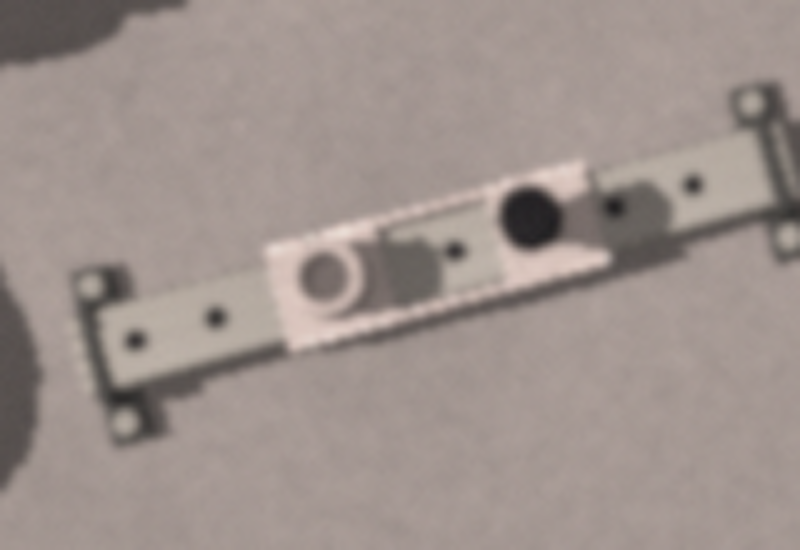

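View pics/c2.png

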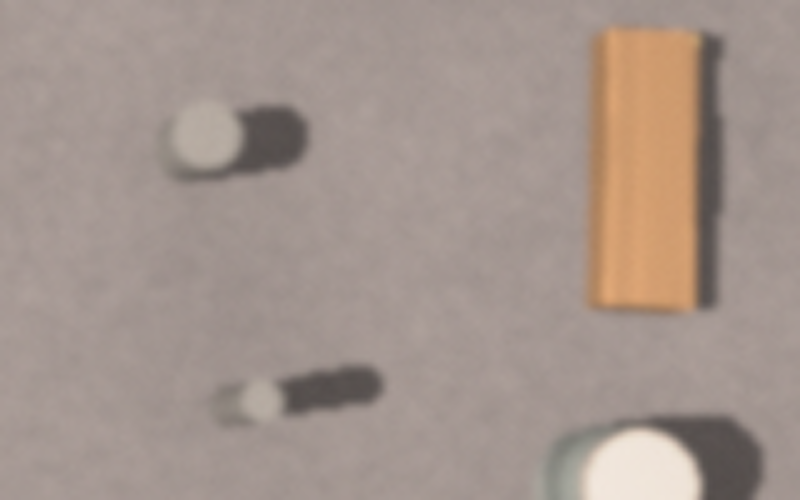

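View pics/c3.png

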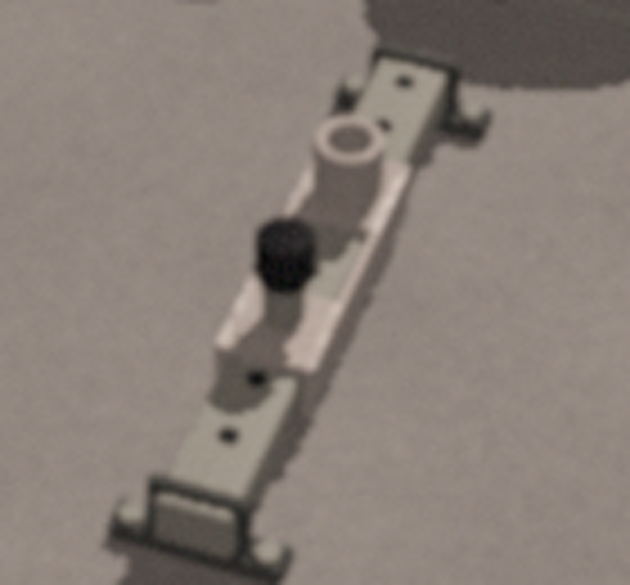

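```bash
python3 - <<'E'
from h import *
import pickle
T=pickle.load(open('top0.pkl','rb'));S=pickle.load(open('scene0.pkl','rb'))
c=lambda x,y,f,ox,oy:((x+.5)/f-.5+ox,(y+.5)/f-.5+oy)
P=lambda n,p,uv,z:print(n,np.round(onz(p,*uv,z),4))
P('post',T,c(261,400,5,370,200),.085)
P('stout',T,c(206,134,5,370,200),.055)
P('knob',T,c(531,217,5,170,200),.103)
P('rim',T,c(331,280,5,170,200),.082)
for h in [(135,341),(215,318),(455,250),(615,207),(693,185)]: P('hole',T,c(*h,5,170,200),.04)
P('knobS',S,c(287,230,4.5,280,150),.103)
P('rimS',S,c(349,141,4.5,280,150),.082)
for h in [(404,82),(385,124),(257,379),(229,435)]: P('holeS',S,c(*h,4.5,280,150),.04)
b=cv2.imread('pics/scene0.png')
cv2.imwrite('pics/c4.png',cv2.resize(b[270:370,150:300],None,fx=5,fy=5,interpolation=2))
E
```

```text
post [ 0.4651 -0.2472  0.085 ]
stout [ 0.5949 -0.2265  0.055 ]
knob [0.5406 0.0961 0.103 ]
rim [0.5106 0.1905 0.082 ]
hole [0.482  0.2901 0.04  ]
hole [0.4941 0.2521 0.04  ]
hole [0.5302 0.1372 0.04  ]
hole [0.5534 0.06   0.04  ]
hole [0.5652 0.0222 0.04  ]
knobS [0.5395 0.0997 0.103 ]
rimS [0.5123 0.1903 0.082 ]
holeS [0.4811 0.2884 0.04  ]
holeS [0.4931 0.253  0.04  ]
holeS [0.5522 0.0591 0.04  ]
holeS [0.5637 0.0216 0.04  ]
```

View pics/c4.png

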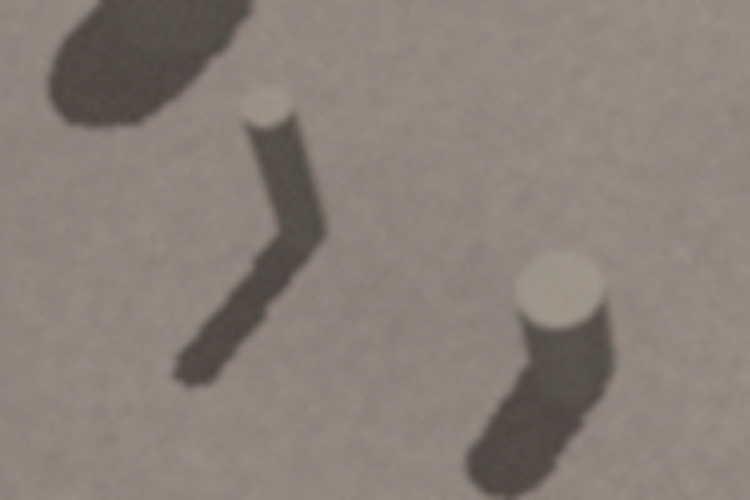

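```bash
python3 - <<'E'
from h import *
from scipy.spatial.transform import Rotation as Ro
import pickle
T=pickle.load(open('top0.pkl','rb'));S=pickle.load(open('scene0.pkl','rb'))
s=monitor.observe()
print(s['time'],Ro.from_euler('xyz',s['eef_rot']).as_matrix().round(3))
c=lambda x,y,f,ox,oy:((x+.5)/f-.5+ox,(y+.5)/f-.5+oy)
print(onz(S,*c(270,107,5,150,270),.085),onz(S,*c(302,232,5,150,270),0))
print('can',onz(T,397,335,.055),'jar',onz(T,497,297,.075))
p=snap('wrist','w0.png')
E
```

```text
1.4 [[ 0.     0.293 -0.956]
 [-0.    -0.956 -0.293]
 [-1.     0.    -0.   ]]
[ 0.46444473 -0.24813898  0.085     ] [ 0.46230522 -0.24976822  0.        ]
can [ 0.33397742 -0.19469842  0.055     ] jar [ 0.42906282 -0.42728464  0.075     ]
```

View pics/w0.png

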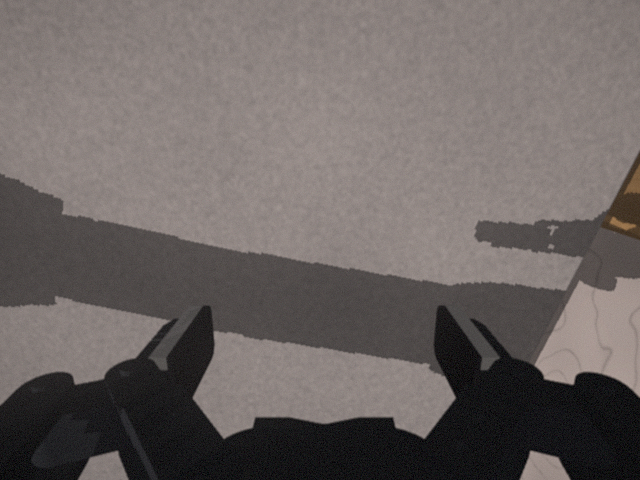

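jog_arm --steps '[[[0.12,0.16,0,0],[0.3,0.4,0,0],[0.48,0.65,0,0],[0.65,0.88,0,0],[0.73,1.0,0,0]]]' --fingers 1

```text
time: 1.95
ee_pos: [0.3036, -0.4675, 0.1993]
eef_rot: [-2.982, 1.569, 0.463]
contact_force: [0.7, 0.1, 0.5]
opening: 0.0853
```

jog_arm --steps '[[[0.15,0.2,0,0],[0.33,0.45,0,0],[0.5,0.68,0,0],[0.65,0.88,0,0],[0.73,1.0,0,0]]]'

```text
time: 2.45
ee_pos: [0.4122, -0.318, 0.1994]
eef_rot: [2.989, 1.569, 0.15]
contact_force: [-0.3, -0.1, -0.5]
opening: 0.0852
```

jog_arm --steps '[[[0.1,0.14,0,0],[0.22,0.3,-0.1,0],[0.31,0.43,-0.25,0],[0.36,0.49,-0.4,0],[0.36,0.49,-0.46,0]]]'

```text
time: 2.95
ee_pos: [0.4639, -0.2452, 0.1283]
eef_rot: [-1.301, 1.568, 2.142]
contact_force: [-1.1, -0.1, -0.7]
opening: 0.0855
```

```bash
python3 - <<'E'
from h import *
p=snap('wrist','w1.png'); import pickle; pickle.dump(p,open('w1.pkl','wb'))
s=monitor.observe(); print(s['time'],s['ee_pos'],s['contact_force'],s['joints'].round(2))
print(-np.array(p['R']).T@p['t'],np.array(p['R']))
print([(q['p'],q['rect']) for q in outline_of(p,'post')])
E
```

```text
3.0 [ 0.46255791 -0.24651635  0.12762164] [ 0.23945646 -0.22743471 -0.67218169] [ 0.93  0.4  -0.6   1.92  0.28  0.91 -1.08]
[ 0.53169959 -0.22480773  0.30173363] [[ 0.29623187 -0.95511009 -0.00337453]
 [-0.9168657  -0.28535649  0.27915759]
 [-0.26758917 -0.07960138 -0.96023937]]
[(0.87, [327.9, 243.6, 34.2, 58.1])]
```

View pics/w1.png

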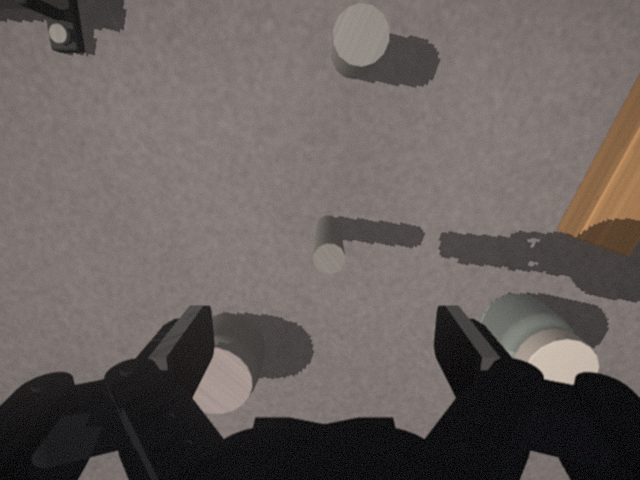

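```bash
python3 - <<'E'
from h import *
import pickle
p=pickle.load(open('w1.pkl','rb'))
print(onz(p,329.5,258,.085),onz(p,329,220,0))
print(proj(p,[.4648,-.2477,.085]),proj(p,[.46256,-.2465,.1276]))
E
```

```text
[ 0.4637853  -0.24881666  0.085     ] [ 0.46848188 -0.24793387  0.        ]
[328.25084108 255.97042687] [325.33365457 285.74543701]
```

jog_arm --steps '[[[0.006,-0.01,-0.05,0],[0.006,-0.01,-0.2,0],[0.006,-0.01,-0.38,0],[0.006,-0.01,-0.52,0],[0.006,-0.01,-0.58,0]]]'

```text
time: 3.55
ee_pos: [0.4634, -0.2505, 0.0417]
eef_rot: [-0.37, 1.569, 3.067]
contact_force: [-0.2, -0.5, 0.4]
opening: 0.085
```

jog_arm --steps '[[[0,0,0,0],[0,0,0,0],[0,0,0,0],[0,0,0,0],[0,0,0,0]]]' --fingers 0 --squeeze 40

```text
time: 4.05
ee_pos: [0.4655, -0.2498, 0.044]
eef_rot: [2.239, 1.569, -0.605]
contact_force: [-0.2, 0.6, 3.5]
opening: 0.0176
```

jog_arm --steps '[[[0,0,0,0],[0,0,0,0],[0,0,0,0],[0,0,0,0],[0,0,0,0]]]'

```text
time: 4.55
ee_pos: [0.4657, -0.2497, 0.0439]
eef_rot: [2.305, 1.569, -0.538]
contact_force: [-0.3, 0.6, 5.9]
opening: 0.0177
```

```bash
python3 - <<'E'
from h import *
p=snap('wrist','w2.png'); import pickle; pickle.dump(p,open('w2.pkl','wb'))
s=monitor.observe(); print(s['time'],s['ee_pos'],s['contact_force'],s['opening'])
E
```

```text
4.6 [ 0.46572393 -0.249721    0.04392234] [-8.62963685e-01 -1.30413957e-04  5.80842071e+00] 0.017182246526196217
```

View pics/w2.png

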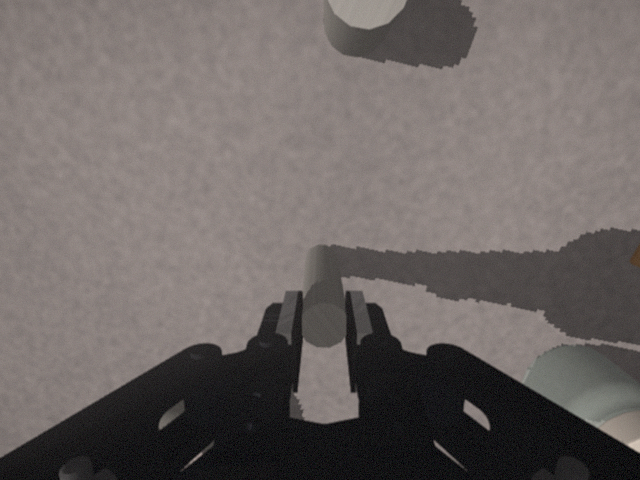

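jog_arm --steps '[[[0,0,0.08,0],[0,0,0.25,0],[0,0.03,0.55,0],[0,0.15,0.8,0],[0,0.35,0.94,0]]]'

```text
time: 5.1
ee_pos: [0.4657, -0.1986, 0.1873]
eef_rot: [2.223, 1.567, -0.624]
contact_force: [0.2, 0.3, -2.2]
opening: 0.0176
```

jog_arm --steps '[[[0.02,0.2,0,0],[0.04,0.4,0,0],[0.06,0.6,0,0],[0.08,0.8,0,0],[0.1,1.0,0,0]]]'

```text
time: 5.6
ee_pos: [0.479, -0.0457, 0.1842]
eef_rot: [0.47, 1.57, -2.374]
contact_force: [-0.3, 0.9, -2.2]
opening: 0.0177
```

jog_arm --steps '[[[0.02,0.2,0,0],[0.04,0.4,0,0],[0.06,0.6,0,0],[0.08,0.8,0,0],[0.1,0.95,0,0]]]'

```text
time: 6.1
ee_pos: [0.4939, 0.0978, 0.1843]
eef_rot: [-0.877, 1.57, 2.564]
contact_force: [0.4, -0.6, -2.5]
opening: 0.0174
```

jog_arm --steps '[[[0.04,0.2,0,0],[0.07,0.4,0,0],[0.1,0.55,0,0],[0.1,0.64,0,0],[0.1,0.64,0,0]]]'

```text
time: 6.6
ee_pos: [0.5087, 0.1938, 0.1841]
eef_rot: [-1.401, 1.57, 2.042]
contact_force: [-0.4, 0.4, -1.9]
opening: 0.0175
```

```bash
python3 - <<'E'
from h import *
import pickle
s=monitor.observe(); print(s['time'],s['ee_pos'],s['contact_force'],s['opening'],s['joints'].round(2))
for n in ['wrist','top','scene']:
  p=snap(n,n[0]+'3.png'); pickle.dump(p,open(n[0]+'3.pkl','wb'))
a=cv2.imread('pics/s3.png')
cv2.imwrite('pics/s3c.png',cv2.resize(a[110:260,270:430],None,fx=4,fy=4,interpolation=2))
E
```

```text
6.6 [0.50870812 0.19377815 0.18413677] [-0.38819039  0.44823685 -1.91452071] 0.01750153219733117 [ 0.23  0.4  -0.8   1.82  0.33  1.05 -1.97]
```

View pics/w3.png

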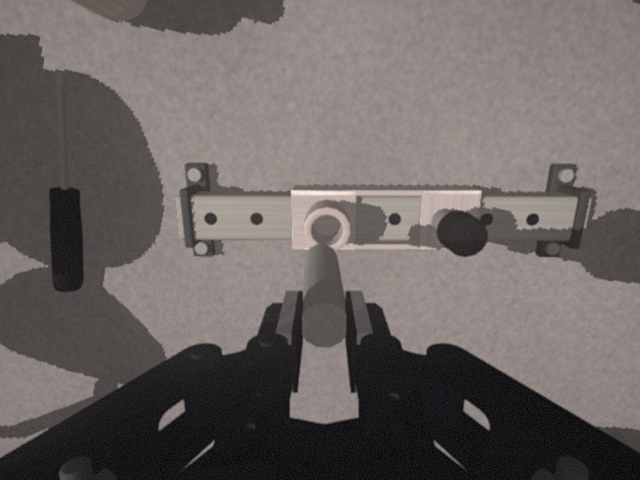

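View pics/s3c.png

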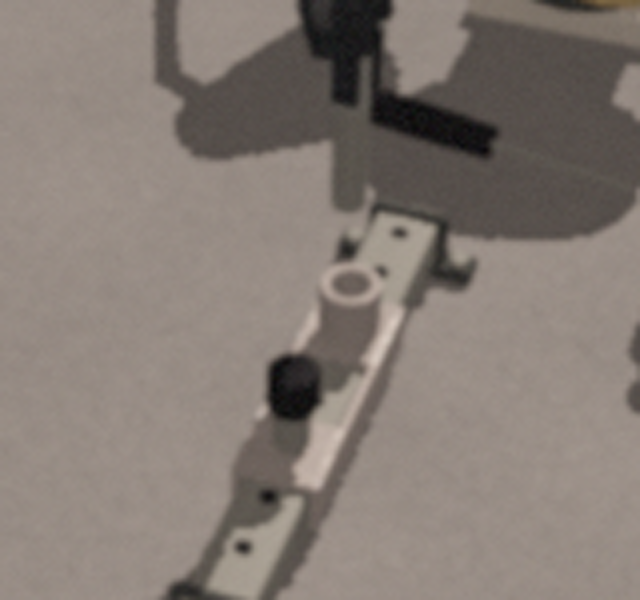

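```bash
python3 - <<'E'
from h import *
import pickle
p=pickle.load(open('w3.pkl','rb'));t=pickle.load(open('t3.pkl','rb'));s=pickle.load(open('s3.pkl','rb'))
print('post top',onz(p,324,325,.225),'rim',onz(p,327,228.5,.082),'knobtop',onz(p,462,233,.103))
print('holes',onz(p,210,218.5,.04),onz(p,532,219.5,.04))
print('foot from scene', onz(s,*((347+.5)/4-.5+270,(203+.5)/4-.5+110),.140),'rimS',onz(s,(351.5)/4-.5+270,(285.5)/4-.5+110,.082))
a=cv2.imread('pics/w3.png');cv2.imwrite('pics/w3c.png',cv2.resize(a[190:350,260:400],None,fx=3.7,fy=3.7,interpolation=2))
a=cv2.imread('pics/t3.png');cv2.imwrite('pics/t3c.png',cv2.resize(a[200:300,170:330],None,fx=5,fy=5,interpolation=2))
E
```

```text
post top [0.50780741 0.19330105 0.225     ] rim [0.51211018 0.19244353 0.082     ] knobtop [0.54198235 0.10268823 0.103     ]
holes [0.48076807 0.28862082 0.04      ] [0.56259569 0.02195703 0.04      ]
foot from scene [0.50726747 0.1910933  0.14      ] rimS [0.51249651 0.19077692 0.082     ]
```

View pics/w3c.png

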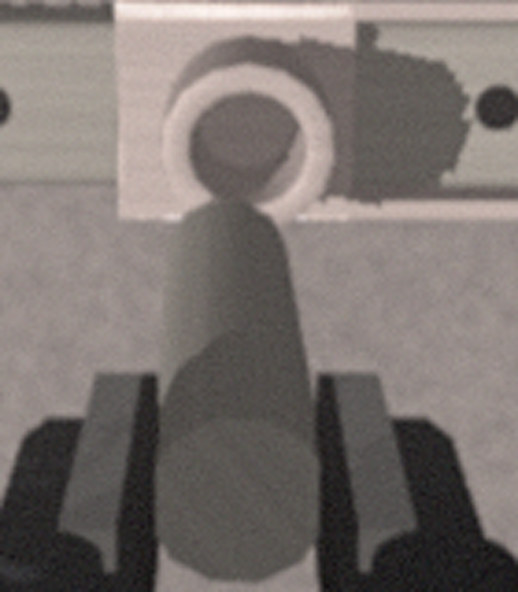

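```bash
python3 - <<'E'
from h import *
import pickle
p=pickle.load(open('w3.pkl','rb'))
a=cv2.imread('pics/w3.png')[190:350,260:400];a=cv2.resize(a,None,fx=3.7,fy=3.7,interpolation=2)
def circ(c,r,col):
    q=np.array([(proj(p,[c[0]+r*np.cos(t),c[1]+r*np.sin(t),c[2]])-[260,190]+.5)*3.7-.5 for t in np.linspace(0,6.28,60)])
    cv2.polylines(a,[q.round().astype(int)],True,col,1)
circ((.5078,.1933,.225),.010,(0,255,0));circ((.5078,.1933,.140),.010,(0,255,0));circ((.5078,.1933,.140),.0085,(0,255,255))
circ((.512,.1922,.082),.0185,(0,0,255));circ((.512,.1922,.082),.012,(0,0,255))
cv2.imwrite('pics/w3d.png',a)
E
```

```text
(no output)
```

View pics/w3d.png

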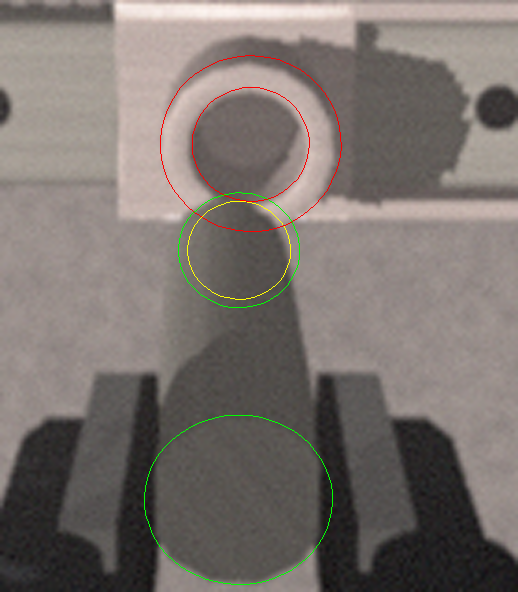

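jog_arm --steps '[[[0.01,0,-0.05,0],[0.03,-0.007,-0.15,0],[0.03,-0.007,-0.27,0],[0.03,-0.007,-0.33,0],[0.03,-0.007,-0.33,0]]]'

```text
time: 7.25
ee_pos: [0.5127, 0.1893, 0.1322]
eef_rot: [-0.007, 1.567, -2.851]
contact_force: [-0.1, 0.5, -1.5]
opening: 0.0176
```

```bash
python3 - <<'E'
from h import *
import pickle
s=monitor.observe(); print(s['time'],s['ee_pos'],s['contact_force'],s['opening'])
for n in ['wrist','scene']:
  p=snap(n,n[0]+'4.png'); pickle.dump(p,open(n[0]+'4.pkl','wb'))
a=cv2.imread('pics/s4.png');b=cv2.imread('pics/w4.png')
cv2.imwrite('pics/m4.png',np.hstack([cv2.resize(a[130:230,310:410],None,fx=4,fy=4,interpolation=2),cv2.resize(b[210:350,250:390],(400,400),interpolation=2)]))
E
```

```text
7.25 [0.51272445 0.18930477 0.13216299] [-0.05328142  0.47074185 -1.53984114] 0.017620102590326706
```

View pics/m4.png

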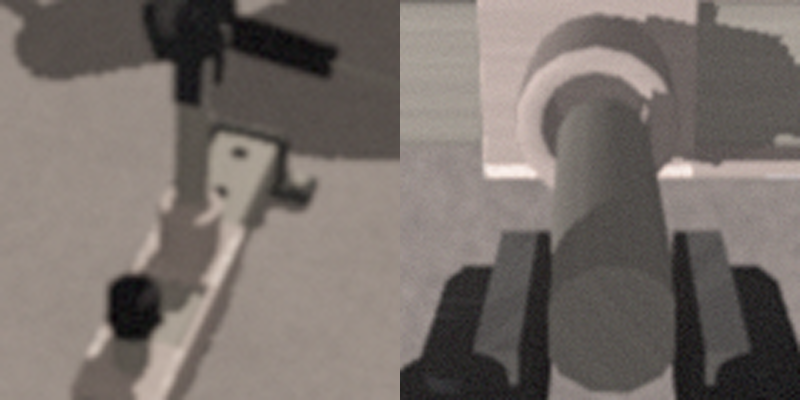

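```bash
cat >> h.py <<'E'
def overlay(p,src,box,f,circs,out):
    x0,y0,x1,y1=box
    a=cv2.resize(cv2.imread(src)[y0:y1,x0:x1],None,fx=f,fy=f,interpolation=2)
    for c,r,col in circs:
        q=np.array([(proj(p,[c[0]+r*np.cos(t),c[1]+r*np.sin(t),c[2]])-[x0,y0]+.5)*f-.5 for t in np.linspace(0,6.28,80)])
        cv2.polylines(a,[q.round().astype(int)],True,col,1)
    cv2.imwrite(out,a)
E
python3 - <<'E'
from h import *
import pickle
s=monitor.observe(); print(s['ee_pos'])
p=pickle.load(open('w4.pkl','rb'));q=pickle.load(open('s4.pkl','rb'))
e=s['ee_pos']; x,y=e[0]-.001,e[1]; z=e[2]-.044
R=(.512,.1922,.082)
C=[((x,y,z),.0085,(0,255,255)),((x,y,z+.085),.01,(0,255,0)),(R,.0185,(0,0,255)),(R,.012,(0,0,255))]
overlay(p,'pics/w4.png',(260,210,380,350),4,C,'pics/w4d.png')
overlay(q,'pics/s4.png',(310,130,410,230),5,C,'pics/s4d.png')
a=cv2.imread('pics/w4d.png');b=cv2.imread('pics/s4d.png')
b=cv2.copyMakeBorder(b,0,60,0,0,0)[:500,:310]
cv2.imwrite('pics/m4d.png',np.hstack([a[:500],b]))
E
```

```text
[0.51406332 0.19051295 0.13417004]
```

View pics/m4d.png

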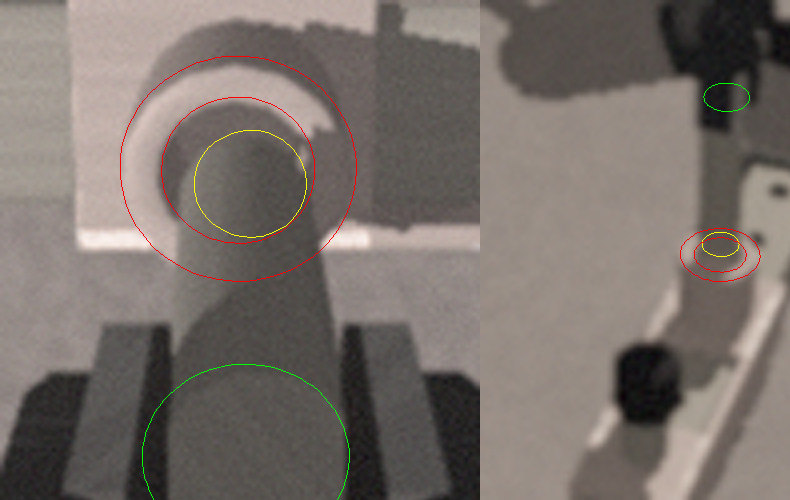

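jog_arm --steps '[[[-0.004,0.009,0,0],[-0.004,0.009,-0.02,0],[-0.004,0.009,-0.06,0],[-0.004,0.009,-0.1,0],[-0.004,0.009,-0.1,0]]]'

```text
time: 7.85
ee_pos: [0.5128, 0.1914, 0.1183]
eef_rot: [0.104, 1.569, -2.74]
contact_force: [-0.3, 0.8, -2.1]
opening: 0.0175
```

```bash
python3 - <<'E'
from h import *
import pickle
for n in ['wrist','scene']:
  p=snap(n,n[0]+'5.png'); pickle.dump(p,open(n[0]+'5.pkl','wb'))
s=monitor.observe(); print(s['time'],s['ee_pos'],s['contact_force'],s['torque'],s['opening'])
a=cv2.imread('pics/s5.png');b=cv2.imread('pics/w5.png')
cv2.imwrite('pics/m5.png',np.hstack([cv2.resize(a[130:230,310:410],None,fx=4,fy=4,interpolation=2),cv2.resize(b[210:350,250:390],(400,400),interpolation=2)]))
E
```

```text
7.95 [0.51330993 0.19188523 0.11908145] [ 0.28310843  0.10648184 -1.37506141] [ 0.01332588 -0.03613103  0.04543356] 0.017815988856030182
```

View pics/m5.png

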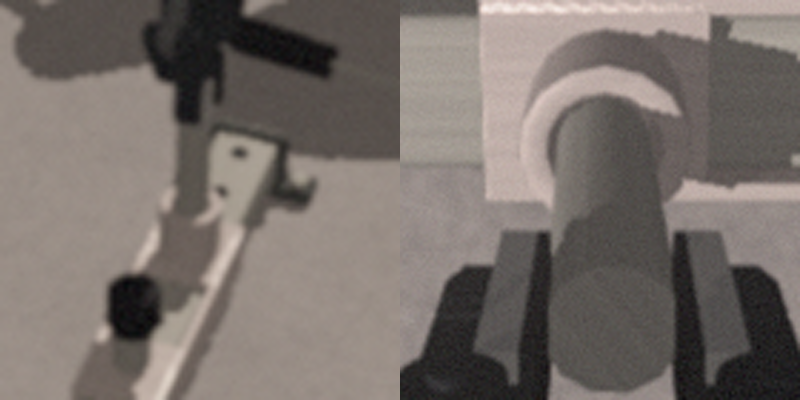

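jog_arm --steps '[[[0,0,-0.04,0],[0,0,-0.08,0],[0,0,-0.12,0],[0,0,-0.15,0],[0,0,-0.16,0]]]'

```text
time: 8.45
ee_pos: [0.5131, 0.1917, 0.0946]
eef_rot: [-0.046, 1.57, -2.889]
contact_force: [-0.7, 0.3, -2.6]
opening: 0.0176
```

```bash
python3 - <<'E'
from h import *
import pickle
for n in ['wrist','scene']:
  p=snap(n,n[0]+'6.png'); pickle.dump(p,open(n[0]+'6.pkl','wb'))
s=monitor.observe(); print(s['time'],s['ee_pos'],s['contact_force'],s['torque'],s['opening'])
a=cv2.imread('pics/s6.png');b=cv2.imread('pics/w6.png')
cv2.imwrite('pics/m6.png',np.hstack([cv2.resize(a[130:230,310:410],None,fx=4,fy=4,interpolation=2),cv2.resize(b[210:350,250:390],(400,400),interpolation=2)]))
E
```

```text
8.55 [0.51331382 0.1919052  0.09504022] [ 0.59131636 -0.14209836 -2.79163157] [0.05840693 0.01865037 0.0125933 ] 0.017628580805146402
```

View pics/m6.png

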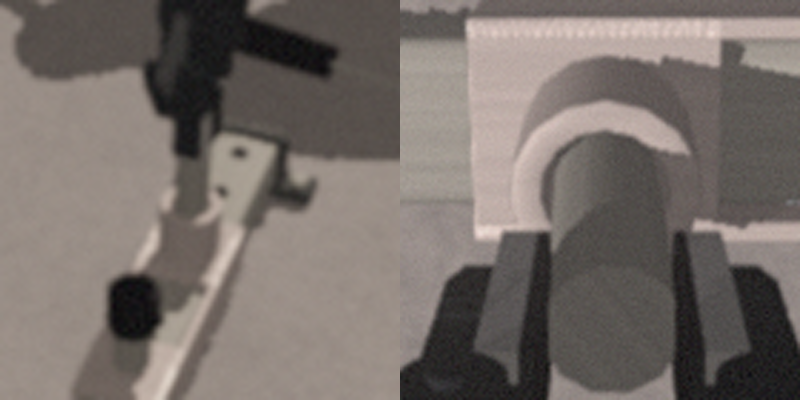

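jog_arm --steps '[[[0,0,-0.007,0],[0,0,-0.007,0],[0,0,-0.007,0],[0,0,-0.007,0],[0,0,-0.007,0]]]'

```text
time: 9.05
ee_pos: [0.5137, 0.1919, 0.0945]
eef_rot: [2.838, 1.571, -0.006]
contact_force: [0.2, -0.5, -2.0]
opening: 0.0171
```

jog_arm --steps '[[[0,0,0,0],[0,0,0,0],[0,0,0,0],[0,0,0,0],[0,0,0,0]]]' --fingers 0.7

```text
time: 9.55
ee_pos: [0.5136, 0.192, 0.0945]
eef_rot: [2.985, 1.571, 0.141]
contact_force: [0.4, -0.2, 0.1]
opening: 0.0599
```

jog_arm --steps '[[[0,0,0.04,0],[0,0,0.13,0],[0,0,0.28,0],[0,0,0.45,0],[0,0,0.52,0]]]'

```text
time: 10.05
ee_pos: [0.5151, 0.193, 0.1757]
eef_rot: [-3.125, 1.566, 0.315]
contact_force: [0.6, -0.4, 0.6]
opening: 0.0596
```

```bash
python3 - <<'E'
from h import *
import pickle
for n in ['wrist','scene']:
  p=snap(n,n[0]+'7.png'); pickle.dump(p,open(n[0]+'7.pkl','wb'))
s=monitor.observe(); print(s['time'],s['ee_pos'],s['contact_force'],s['torque'],s['opening'])
a=cv2.imread('pics/s7.png')
cv2.imwrite('pics/m7.png',cv2.resize(a[130:260,300:420],None,fx=4,fy=4,interpolation=2))
E
```

```text
10.15 [0.51500656 0.19254813 0.17459497] [-0.12130164 -0.48377215 -0.26264745] [ 0.0288616  -0.03502761 -0.02611274] 0.0595413698451338
```

View pics/m7.png

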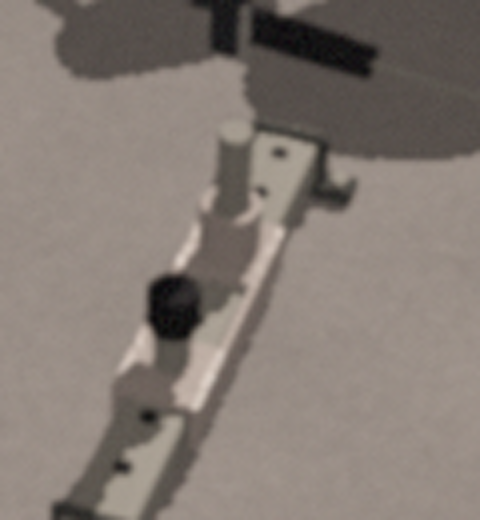

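View pics/w7.png

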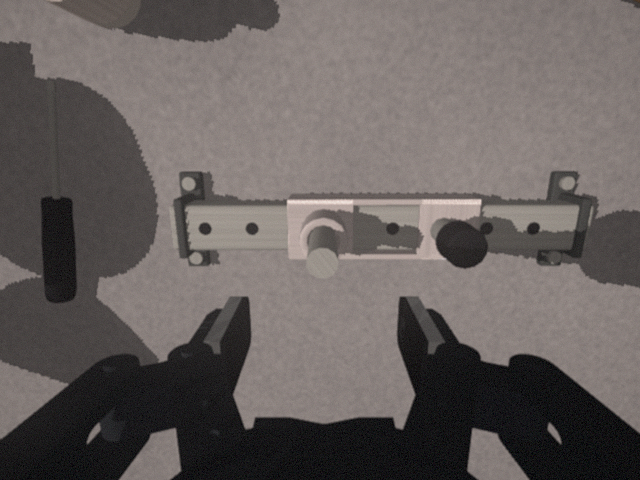

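jog_arm --steps '[[[0.03,-0.1,0,0],[0.09,-0.3,0,0],[0.15,-0.5,0,0],[0.18,-0.62,0,0],[0.187,-0.637,0,0]]]'

```text
time: 10.65
ee_pos: [0.5416, 0.0926, 0.171]
eef_rot: [0.409, 1.568, -2.439]
contact_force: [0.4, -0.6, -0.5]
opening: 0.0597
```

```bash
python3 - <<'E'
from h import *
import pickle
for n in ['wrist']:
  p=snap(n,n[0]+'8.png'); pickle.dump(p,open(n[0]+'8.pkl','wb'))
s=monitor.observe(); print(s['time'],s['ee_pos'],s['contact_force'],s['opening'],s['joints'].round(2))
e=s['ee_pos']
overlay(p,'pics/w8.png',(220,180,420,330),4,[((.5415,.0965,.103),.015,(0,0,255)),((e[0],e[1],.103),.015,(0,255,0))],'pics/w8d.png')
E
```

```text
10.7 [0.5413726  0.09439868 0.17122958] [-0.80345816 -0.17848534 -0.19994243] 0.05984252140644332 [ 0.39  0.42 -0.77  1.82  0.34  1.03 -1.79]
```

View pics/w8d.png

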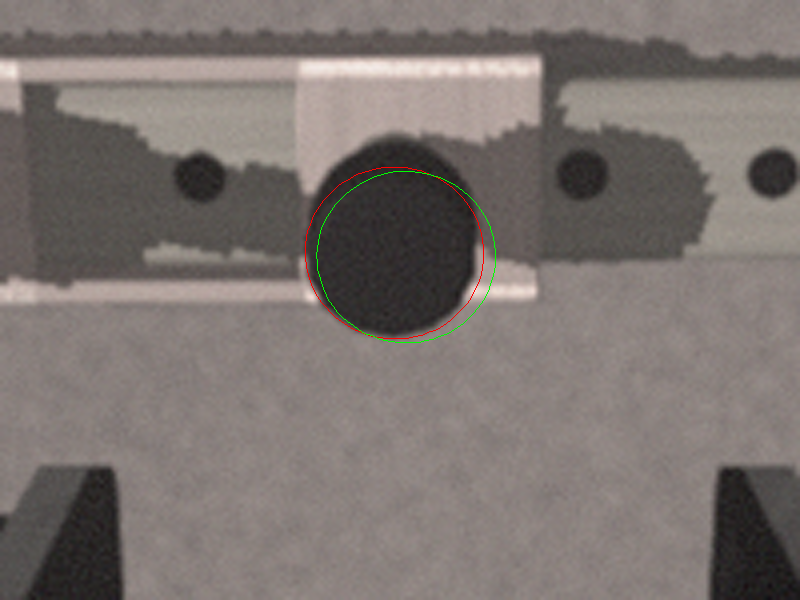

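jog_arm --steps '[[[0,0.007,-0.1,0],[0,0.007,-0.25,0],[0,0.007,-0.45,0],[0,0.007,-0.6,0],[0,0.007,-0.66,0]]]'

```text
time: 11.2
ee_pos: [0.5386, 0.0992, 0.0701]
eef_rot: [-0.403, 1.566, 3.04]
contact_force: [0.1, 0.4, -0.2]
opening: 0.06
```

```bash
python3 - <<'E'
from h import *
import pickle
for n in ['wrist']:
  p=snap(n,n[0]+'9.png'); pickle.dump(p,open(n[0]+'9.pkl','wb'))
s=monitor.observe(); print(s['time'],s['ee_pos'],s['contact_force'],s['opening'],s['joints'].round(2))
e=s['ee_pos']
overlay(p,'pics/w9.png',(200,180,440,360),3.3,[((.5415,.0965,.103),.015,(0,0,255)),((e[0],e[1],.103),.015,(0,255,0))],'pics/w9d.png')
E
```

```text
11.25 [0.53860583 0.09895009 0.06998739] [-0.6859147  -0.15708051 -0.41522242] 0.059644756009835063 [ 0.31  0.56 -0.69  1.9   0.46  0.85 -1.89]
```

View pics/w9d.png

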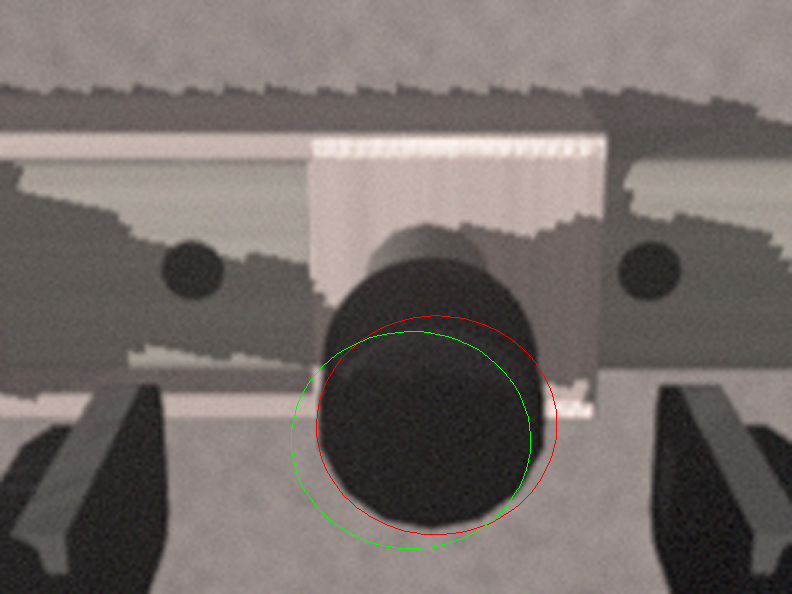

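jog_arm --steps '[[[0,0,0,0],[0,0,0,0],[0,0,0,0],[0,0,0,0],[0,0,0,0]]]'

```text
time: 11.75
ee_pos: [0.5421, 0.0974, 0.074]
eef_rot: [2.799, 1.57, -0.045]
contact_force: [0.2, -0.6, 0.7]
opening: 0.0599
```

```bash
python3 - <<'E'
from h import *
import pickle
for n in ['wrist']:
  p=snap(n,n[0]+'10.png'); pickle.dump(p,open(n[0]+'10.pkl','wb'))
s=monitor.observe(); print(s['time'],s['ee_pos'],s['contact_force'],s['opening'],s['joints'].round(2))
e=s['ee_pos']
overlay(p,'pics/w10.png',(200,180,440,360),3.3,[((.5415,.0965,.103),.015,(0,0,255)),((e[0],e[1],.103),.015,(0,255,0))],'pics/w10d.png')
E
```

```text
11.8 [0.54195318 0.09729033 0.07384039] [0.45250319 0.24335822 0.16834732] 0.05994575729405159 [ 0.31  0.55 -0.69  1.9   0.46  0.86 -1.88]
```

View pics/w10d.png

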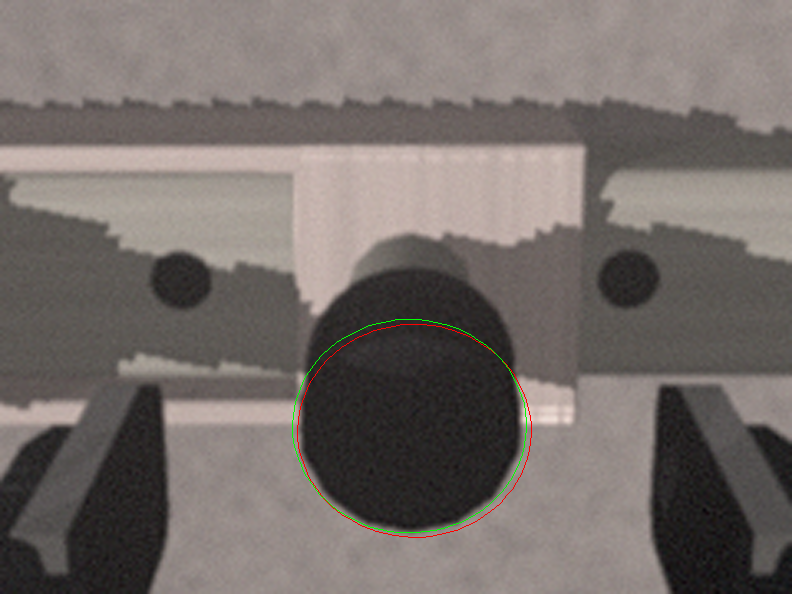

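jog_arm --steps '[[[0,0,0,0],[0,0,0,0],[0,0,0,0],[0,0,0,0],[0,0,0,0]]]' --fingers 0 --squeeze 60

```text
time: 12.3
ee_pos: [0.5416, 0.0974, 0.0733]
eef_rot: [-0.17, 1.571, -3.014]
contact_force: [0.5, -0.7, 0.5]
opening: -0.0001
```

jog_arm --steps '[[[0,0,0,0],[0,0,0,0],[0,0,0,0],[0,0,0,0],[0,0,0,0]]]'

```text
time: 12.8
ee_pos: [0.5416, 0.0974, 0.0734]
eef_rot: [2.439, 1.571, -0.404]
contact_force: [-0.5, 0.3, -0.9]
opening: -0.0001
```

```bash
python3 - <<'E'
from h import *
import pickle
for n in ['scene','wrist']:
  p=snap(n,n[0]+'11.png'); pickle.dump(p,open(n[0]+'11.pkl','wb'))
s=monitor.observe(); print(s['time'],s['ee_pos'],s['contact_force'],s['torque'],s['opening'],s['joints'].round(2))
a=cv2.imread('pics/s11.png');b=cv2.imread('pics/w11.png')
cv2.imwrite('pics/m11.png',np.hstack([cv2.resize(a[150:250,300:400],None,fx=4,fy=4,interpolation=2),cv2.resize(b[160:360,220:420],(400,400),interpolation=2)]))
E
```

```text
12.9 [0.54159985 0.0974078  0.0733557 ] [ 0.31275043  0.92944927 -0.52958286] [0.01620135 0.06147502 0.0146725 ] -2.5413782299085675e-05 [ 0.31  0.55 -0.69  1.9   0.46  0.86 -1.88]
```

View pics/m11.png

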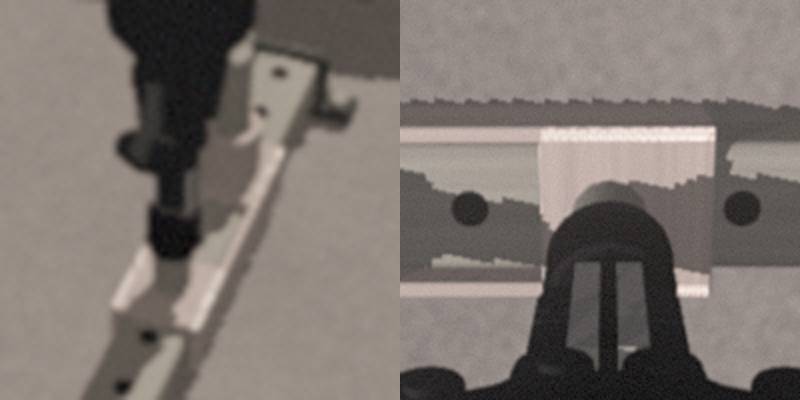

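```bash
python3 - <<'E'
from h import *
import pickle
p=pickle.load(open('w11.pkl','rb'))
e=[.5416,.0974,.0734]
for h in [0,.01,.02,.03,.04,.05]:
    c=np.array([e[0],e[1],e[2]+h]); d=np.array([.956,.293,0])*.011
    print(h,proj(p,c).round(1),proj(p,c+d).round(1),proj(p,c-d).round(1))
a=cv2.imread('pics/w11.png');cv2.imwrite('pics/w11c.png',cv2.resize(a[230:390,230:410],None,fx=4.4,fy=4.4,interpolation=2))
a=cv2.imread('pics/s11.png');cv2.imwrite('pics/s11c.png',cv2.resize(a[120:230,290:390],None,fx=5.4,fy=5.4,interpolation=2))
E
```

```text
0 [323.8 283.3] [323.8 262.3] [323.8 303.5]
0.01 [323.7 291.3] [323.7 269.4] [323.8 312.5]
0.02 [323.7 300.3] [323.7 277.2] [323.7 322.5]
0.03 [323.7 310.4] [323.7 286.1] [323.7 333.7]
0.04 [323.7 321.7] [323.7 296.1] [323.7 346.4]
0.05 [323.7 334.7] [323.6 307.5] [323.7 360.7]
```

View pics/w11c.png

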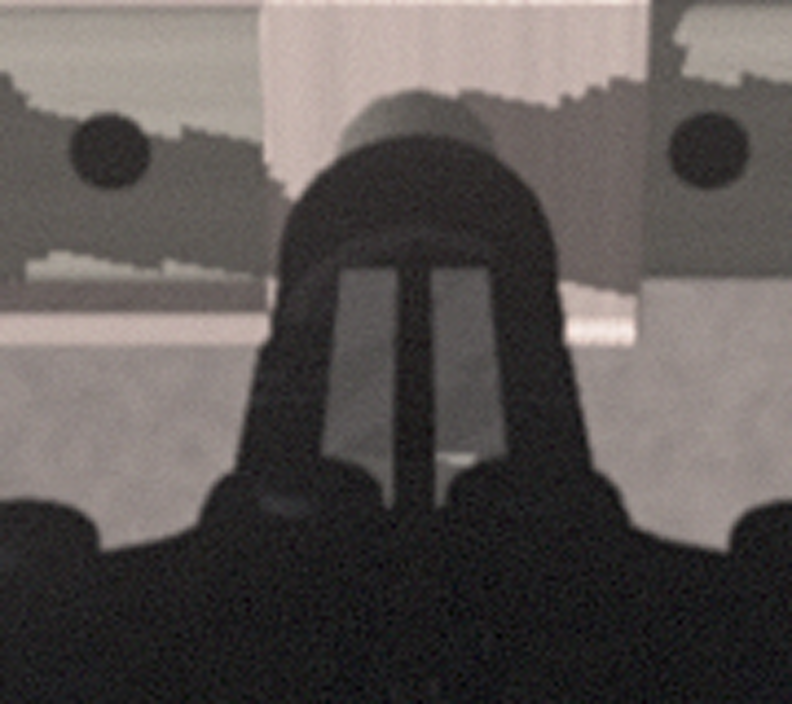

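View pics/s11c.png

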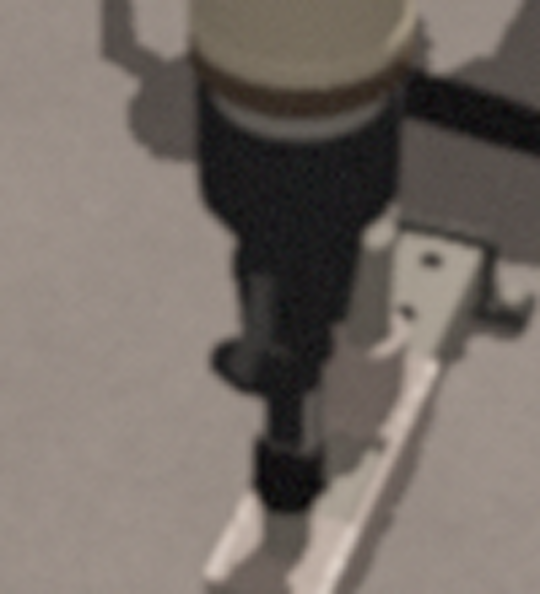

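jog_arm --steps '[[[0,0,0.03,0],[0,0,0.03,0],[0,0,0.03,0],[0,0,0.03,0],[0,0,0,0]]]' --fingers 0.7

```text
time: 13.4
ee_pos: [0.5421, 0.0976, 0.0737]
eef_rot: [2.964, 1.57, 0.12]
contact_force: [-0.0, 0.9, 0.3]
opening: 0.0597
```

jog_arm --steps '[[[0,0,-0.04,0],[0,0,-0.1,0],[0,0,-0.15,0],[0,0,-0.19,0],[0,0,-0.19,0]]]'

```text
time: 13.9
ee_pos: [0.5406, 0.0973, 0.0435]
eef_rot: [-0.23, 1.569, -3.074]
contact_force: [0.3, 1.2, -0.1]
opening: 0.0597
```

```bash
python3 - <<'E'
from h import *
import pickle
for n in ['scene','wrist']:
  p=snap(n,n[0]+'12.png'); pickle.dump(p,open(n[0]+'12.pkl','wb'))
s=monitor.observe(); print(s['time'],s['ee_pos'],s['contact_force'],s['torque'],s['opening'],s['joints'].round(2))
a=cv2.imread('pics/s12.png');b=cv2.imread('pics/w12.png')
cv2.imwrite('pics/m12.png',np.hstack([cv2.resize(a[140:240,290:390],None,fx=4,fy=4,interpolation=2),cv2.resize(b[180:380,220:420],(400,400),interpolation=2)]))
E
```

```text
14.0 [0.54145943 0.09755355 0.04461369] [-0.71599388  0.9988894   0.22704869] [-0.04216145  0.01775134 -0.01657503] 0.05964654499062762 [ 0.29  0.59 -0.66  1.91  0.49  0.81 -1.91]
```

View pics/m12.png

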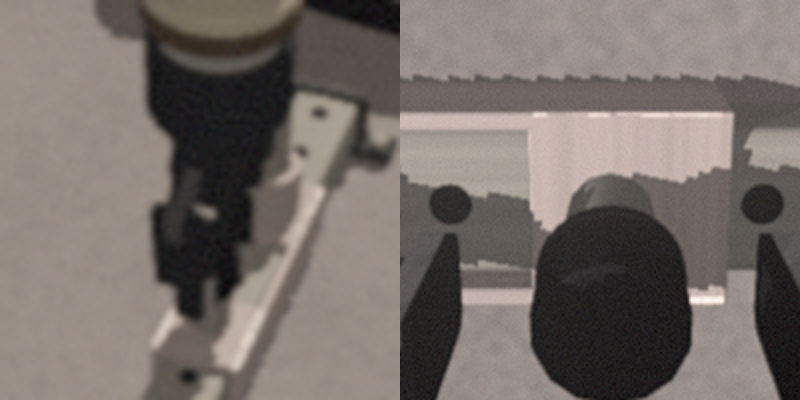

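jog_arm --steps '[[[0,0,0,0],[0,0,0,0],[0,0,0,0],[0,0,0,0],[0,0,0,0]]]' --fingers 0 --squeeze 50

```text
time: 14.5
ee_pos: [0.5419, 0.0974, 0.0451]
eef_rot: [2.933, 1.57, 0.089]
contact_force: [-0.0, 0.7, 0.6]
opening: 0.0284
```

```bash
python3 - <<'E'
from h import *
import pickle
for n in ['scene','wrist']:
  p=snap(n,n[0]+'13.png'); pickle.dump(p,open(n[0]+'13.pkl','wb'))
s=monitor.observe(); print(s['time'],s['ee_pos'],s['contact_force'],s['torque'],s['opening'],s['joints'].round(2))
a=cv2.imread('pics/s13.png');b=cv2.imread('pics/w13.png')
cv2.imwrite('pics/m13.png',np.hstack([cv2.resize(a[140:240,290:390],None,fx=4,fy=4,interpolation=2),cv2.resize(b[180:380,220:420],(400,400),interpolation=2)]))
E
```

```text
14.6 [0.541935   0.09742882 0.04504948] [1.18124469 0.27191475 0.61397738] [ 0.02644545 -0.09692843  0.01891361] 0.028609898768687376 [ 0.29  0.59 -0.66  1.91  0.49  0.81 -1.91]
```

View pics/m13.png

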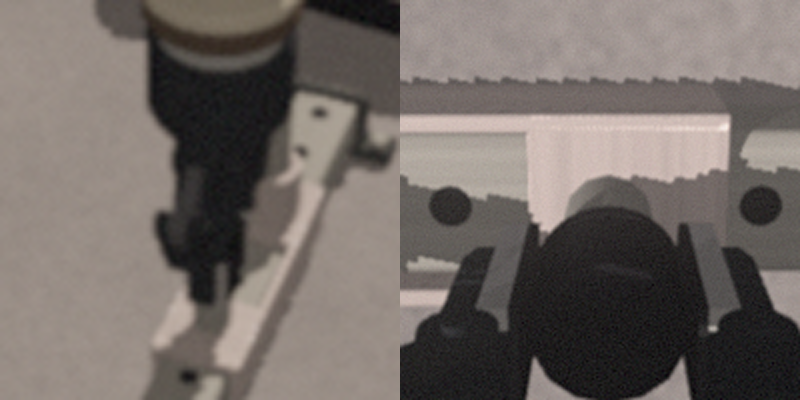

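jog_arm --steps '[[[0,0,0.02,0],[0,0,0.045,0],[0,0,0.07,0],[0,0,0.085,0],[0,0,0.085,0]]]' --squeeze 70

```text
time: 15.1
ee_pos: [0.5418, 0.0974, 0.0576]
eef_rot: [-2.879, 1.57, 0.56]
contact_force: [3.4, 1.3, -8.4]
opening: 0.0279
```

jog_arm --steps '[[[0,0,0,0],[0,0,0,0],[0,0,0,0],[0,0,0,0],[0,0,0,0]]]'

```text
time: 15.6
ee_pos: [0.5418, 0.0974, 0.0575]
eef_rot: [-3.013, 1.571, 0.426]
contact_force: [5.2, 1.1, -8.4]
opening: 0.0275
```

```bash
python3 - <<'E'
from h import *
import pickle
for n in ['scene','wrist']:
  p=snap(n,n[0]+'14.png'); pickle.dump(p,open(n[0]+'14.pkl','wb'))
s=monitor.observe(); print(s['time'],s['ee_pos'],s['contact_force'],s['torque'],s['opening'])
a=cv2.imread('pics/s14.png');b=cv2.imread('pics/w14.png')
cv2.imwrite('pics/m14.png',np.hstack([cv2.resize(a[140:240,290:390],None,fx=4,fy=4,interpolation=2),cv2.resize(b[180:380,220:420],(400,400),interpolation=2)]))
E
```

```text
15.7 [0.54178266 0.09736822 0.05752752] [ 4.72901447  1.12022182 -8.91305842] [ 0.23447933 -1.12997083 -0.0045366 ] 0.028070353403657648
```

View pics/m14.png

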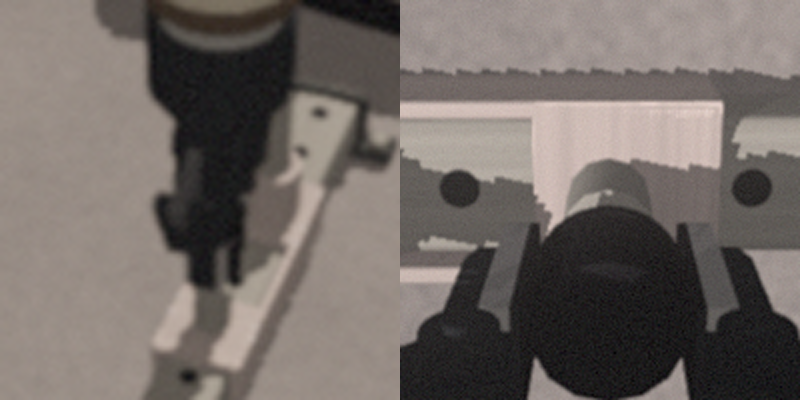

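jog_arm --steps '[[[-0.006,0.019,0,0],[-0.014,0.045,0,0],[-0.024,0.077,0,0],[-0.034,0.109,0,0],[-0.043,0.138,0,0]]]'

```text
time: 16.2
ee_pos: [0.5356, 0.1173, 0.0575]
eef_rot: [1.83, 1.57, -1.014]
contact_force: [6.0, -0.9, -8.1]
opening: 0.0281
```

jog_arm --steps '[[[-0.01,0.03,0,0],[-0.02,0.064,0,0],[-0.029,0.093,0,0],[-0.035,0.11,0,0],[-0.036,0.115,0,0]]]'

```text
time: 16.7
ee_pos: [0.5302, 0.135, 0.0576]
eef_rot: [2.169, 1.57, -0.675]
contact_force: [6.6, 0.2, -7.8]
opening: 0.0279
```

```bash
python3 - <<'E'
from h import *
import pickle
for n in ['scene','wrist','top']:
  p=snap(n,n[0]+'15.png'); pickle.dump(p,open(n[0]+'15.pkl','wb'))
s=monitor.observe(); print(s['time'],s['ee_pos'],s['contact_force'],s['torque'],s['opening'])
print((s['ee_pos'][:2]-[.5418,.0974])@[-.2955,.9553])
a=cv2.imread('pics/s15.png');b=cv2.imread('pics/w15.png')
cv2.imwrite('pics/m15.png',np.hstack([cv2.resize(a[130:230,290:390],None,fx=4,fy=4,interpolation=2),cv2.resize(b[180:380,220:420],(400,400),interpolation=2)]))
E
```

```text
16.85 [0.53017481 0.13508657 0.05763042] [ 5.39409073  0.63338823 -8.00808176] [ 0.20081863 -1.11232034 -0.00351119] 0.028023593024369107
0.03943722911101396
```

View pics/m15.png

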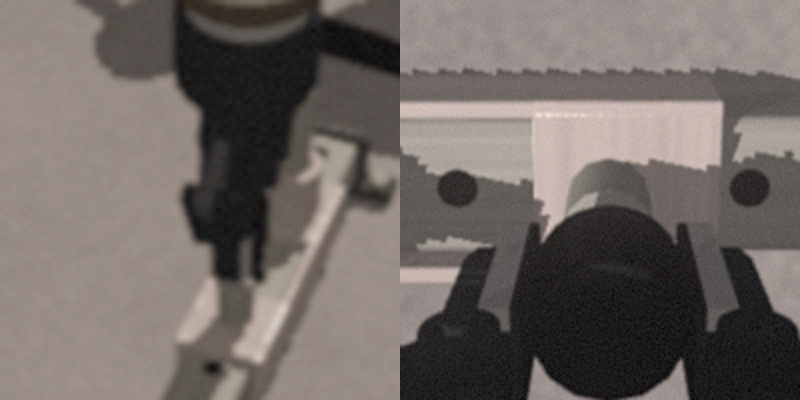

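View pics/w15.png

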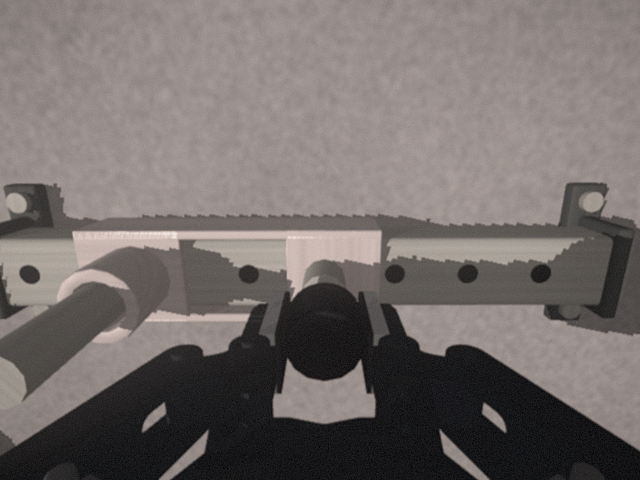

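jog_arm --steps '[[[-0.001,0.003,0,0],[-0.001,0.003,-0.02,0],[-0.001,0.003,-0.04,0],[-0.001,0.003,-0.06,0],[-0.001,0.003,-0.083,0]]]'

```text
time: 17.35
ee_pos: [0.53, 0.1358, 0.0454]
eef_rot: [2.504, 1.57, -0.34]
contact_force: [3.9, -2.2, 0.7]
opening: 0.0282
```

jog_arm --steps '[[[0,0,0,0],[0,0,0,0],[0,0,0,0],[0,0,0,0],[0,0,0,0]]]'

```text
time: 17.85
ee_pos: [0.5299, 0.136, 0.0454]
eef_rot: [3.06, 1.57, 0.216]
contact_force: [4.8, -0.7, -0.3]
opening: 0.0277
```

```bash
python3 - <<'E'
from h import *
import pickle
for n in ['wrist']:
  p=snap(n,n[0]+'16.png'); pickle.dump(p,open(n[0]+'16.pkl','wb'))
for i in range(1):
  s=monitor.observe(); print(s['time'],s['ee_pos'],s['contact_force'],s['torque'],s['opening'])
print((s['ee_pos'][:2]-[.5418,.0974])@[-.2955,.9553])
E
```

```text
17.9 [0.52996223 0.13595179 0.04542089] [ 4.22918098 -1.01262519 -0.09740687] [-0.125872   -0.95190361 -0.01392835] 0.028125168729564904
0.04032659046817851
```

View pics/w16.png

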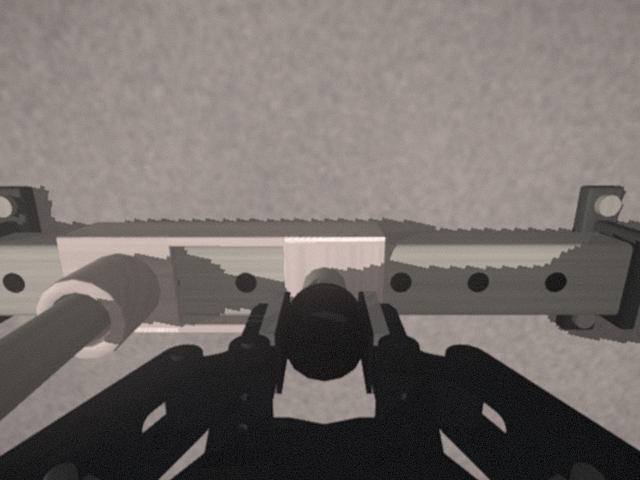

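jog_arm --steps '[[[0,0,-0.007,0],[0,0,-0.015,0],[0,0,-0.022,0],[0,0,-0.03,0],[0,0,-0.036,0]]]' --squeeze 90

```text
time: 18.4
ee_pos: [0.53, 0.1361, 0.0406]
eef_rot: [2.544, 1.57, -0.3]
contact_force: [0.4, -2.3, 17.3]
opening: 0.0275
```

jog_arm --steps '[[[0,0,-0.002,0],[0,0,-0.004,0],[0,0,-0.006,0],[0,0,-0.008,0],[0,0,-0.008,0]]]'

```text
time: 18.9
ee_pos: [0.53, 0.1363, 0.0405]
eef_rot: [2.331, 1.569, -0.513]
contact_force: [-0.5, -3.3, 21.1]
opening: 0.0274
```

```bash
python3 - <<'E'
from h import *
s=monitor.observe(); print(s['time'],s['ee_pos'],s['contact_force'],s['torque'],s['opening'])
E
```

```text
18.9 [0.53002315 0.1363019  0.04050887] [-0.54712692 -3.25253372 21.14490196] [-0.36915198  0.41277107 -0.03545024] 0.027384290180608586
```

```bash
python3 - <<'E'
from h import *
for n in ['scene','wrist','top']:
  p=snap(n,n[0]+'17.png')
  if n!='wrist':
    print(n,[(o,[np.round(q['rect']).tolist() for q in outline_of(p,o)[:1]]) for o in ['post','stout_post','tape','can','jar','offcut','glue','hammer','screwdriver']])
s=monitor.observe(); print(s['time'],s['ee_pos'],s['contact_force'],s['opening'])
a=cv2.imread('pics/s17.png');b=cv2.imread('pics/w17.png')
cv2.imwrite('pics/m17.png',np.hstack([cv2.resize(a[130:230,290:390],None,fx=4,fy=4,interpolation=2),cv2.resize(b[180:380,220:420],(400,400),interpolation=2)]))
E
```

```text
scene [('post', []), ('stout_post', [[262.0, 334.0, 21.0, 29.0]]), ('tape', [[348.0, 364.0, 56.0, 51.0]]), ('can', [[186.0, 263.0, 28.0, 34.0]]), ('jar', [[120.0, 361.0, 41.0, 42.0]]), ('offcut', [[170.0, 428.0, 75.0, 78.0]]), ('glue', [[452.0, 156.0, 30.0, 59.0]]), ('hammer', [[436.0, 276.0, 89.0, 83.0]]), ('screwdriver', [[397.0, 146.0, 54.0, 21.0]])]
top [('post', [[146.0, 200.0, 39.0, 29.0]]), ('stout_post', [[400.0, 337.0, 29.0, 28.0]]), ('tape', [[384.0, 167.0, 41.0, 39.0]]), ('can', []), ('jar', [[492.0, 298.0, 34.0, 24.0]]), ('offcut', [[499.0, 236.0, 24.0, 60.0]]), ('glue', [[144.0, 200.0, 36.0, 30.0]]), ('hammer', [[258.0, 252.0, 147.0, 72.0]]), ('screwdriver', [[143.0, 277.0, 10.0, 83.0]])]
19.95 [0.53003623 0.13630429 0.04051244] [-1.3140779  -2.55144144 19.44248786] 0.027506045017881158
```

View pics/m17.png

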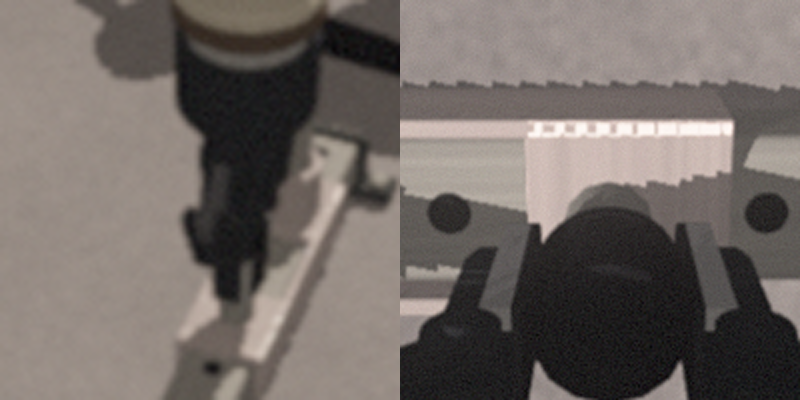

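View pics/s17.png

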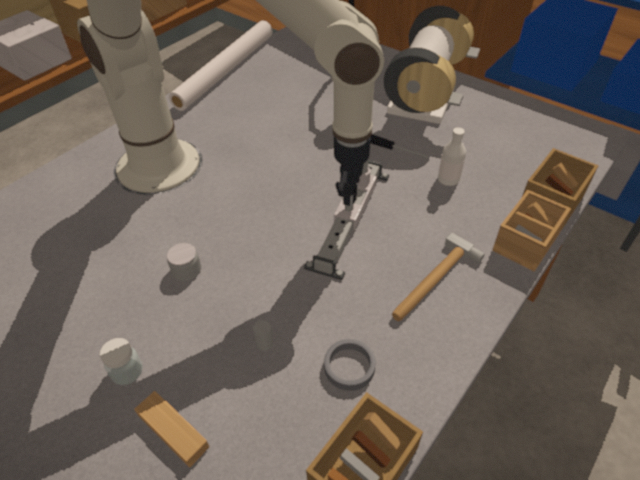

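View pics/w17.png

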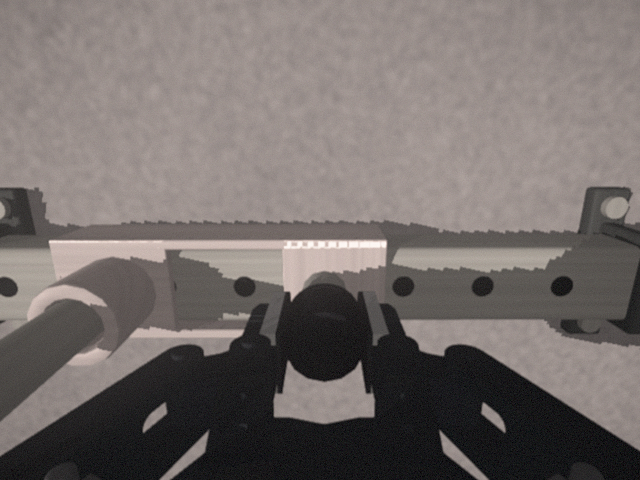

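```bash
python3 - <<'E'
from h import *
workorder.close_job()
s=monitor.observe(); print(s['time'],s['ee_pos'],s['contact_force'],s['opening'])
E
```

```text
the job is handed in; nothing more can be done
the job is handed in; nothing more can be done
```

The slim post is standing in the socket, released, and the sleeve is one hole further on. I handed the job in at about 20 s with the gripper still holding the knob pressed home.

**What the last checks showed:**
- **Sleeve:** I lifted the knob 12.4 mm, where the spring force of about 8.5 N matched, and slid the sleeve 40.3 mm by the arm's reading.
- **Pin:** it dropped in. The knob came back to its rest height with almost no vertical force.
- **Knob:** pressing moved it 4.9 mm down to a hard stop, and the force held steady at about 20 N.
- **Post:** the last wrist picture shows it upright in the socket.
- **Other things:** the scene camera shows everything I checked on the bench within a few pixels of where it started.

**What failed or disagreed:**
- **First knob grasp:** it closed on nothing. The fingertips turned out to be about 33 mm higher than the reported tool position, so I went 29 mm lower and gripped it there. The post had therefore been held close to its top.
- **Last detections:** in the final pictures the detector did not find the post in the scene view. In the top view it took the glue bottle for the post, the can for the stout post and the rail for the hammer. I relied on the pictures for the post, and on the scene-camera detections for the rest.

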